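# Close the battery cases with their own lids

### The job

Take the wooden offcut off the open battery case and put it in the black scrap bin, then close both open cases with the lid that fits each, set down gently (not dropped) and seated flat all round. Leave the square spare lid, the screwdriver and the small jar where they are.

Things in the scene. Friction and masses are not known exactly. Their poses are not given: they have to be found in the camera images.
- case_long: the long, narrow open grey battery case 150 x 66 mm, 94 mm high, mouth 142 x 58 mm, filled up to 81 mm. 1.8 kg, loose. Origin: centre of its underside; x along the long side, z up. With the lid on, the lid's origin is 84 mm above this one. A wooden offcut lies across its mouth.
- case_wide: the shorter, wider open grey battery case 116 x 84 mm, 94 mm high, mouth 108 x 76 mm, filled up to 81 mm. 1.8 kg, loose. Origin: centre of its underside; x along the long side, z up. With the lid on, the lid's origin is 84 mm above this one.
- lid_long: grey plastic lid: plate 154 x 70 mm (z 10 to 16 mm), under it a locating plug 134 x 50 mm (z 0 to 10, tapered), on top a straight rib along x, 80 x 24 mm (z 16 to 44), to grasp it by, and two steel terminals 12 mm high near one edge. 0.16 kg. Origin: centre of the plug's underside, x along the long side, z up. Goes on either way round.
- lid_wide: grey plastic lid: plate 120 x 88 mm (z 10 to 16 mm), under it a locating plug 100 x 68 mm (z 0 to 10, tapered), on top a straight rib along x, 70 x 24 mm (z 16 to 44), to grasp it by, and two steel terminals 12 mm high near one edge. 0.16 kg. Origin: centre of the plug's underside, x along the long side, z up. Goes on either way round.
- lid_square: spare grey plastic lid: plate 108 x 108 mm (z 10 to 16 mm), under it a locating plug 88 x 88 mm (z 0 to 10, tapered), on top a straight rib along x, 70 x 24 mm (z 16 to 44), to grasp it by, and two steel terminals 12 mm high near one edge. 0.16 kg. Origin: centre of the plug's underside, x along the rib, z up. Fits neither case.
- offcut: wooden packing offcut, 130 mm long, 34 mm wide, 26 mm high (14 mm high in the last 35 mm towards +x), 70 g, lying across the rims of case_long. Origin: centre of its underside, x along its length.
- scrap_bin: open black bin, 210 (its x) x 160 (its y) mm, 100 mm high, walls 5 mm, fixed to the table at the right. Origin: centre of its underside.
- screwdriver: screwdriver, 170 mm, lying between the two cases; not needed; origin at its underside, x along it.
- plug_jar: small closed jar, 40 mm across and 55 mm high, standing among the lids; not needed; origin: centre of its underside.

How it is judged (in metres and radians):
At the end, for the whole second after the job is handed in: Offcut at rest in the bin, under 80 mm above its underside; each upright case wears its own lid: within 6 mm of centred, 0.1 rad of aligned (either way round), tilt under 0.05 rad, lid origin 80 to 87.5 mm above the case's, at rest (x of offcut in the frame of scrap_bin between -0.1 and 0.1 m and y of offcut in the frame of scrap_bin between -0.075 and 0.075 m and z of offcut in the frame of scrap_bin below 0.08 m and linear speed of each of offcut, lid_long, lid_wide below 0.02 m/s and x of lid_long in the frame of case_long between -0.006 and 0.006 m and y of lid_long in the frame of case_long between -0.006 and 0.006 m and z of lid_long in the frame of case_long between 0.08 and 0.0875 m and angle between the x axis of lid_long and the x axis of case_long, either way round below 0.1 rad and angle between each of lid_long, case_long, lid_wide, case_wide's own z axis and vertical below 0.05 rad and x of lid_wide in the frame of case_wide between -0.006 and 0.006 m and y of lid_wide in the frame of case_wide between -0.006 and 0.006 m and z of lid_wide in the frame of case_wide between 0.08 and 0.0875 m and angle between the x axis of lid_wide and the x axis of case_wide, either way round below 0.1 rad); the robot touches nothing.
It fails at once if the spare square lid is disturbed (moved more than 30 mm) (distance of lid_square from where it was at the start of the episode above 0.03 m).
It fails at once if the screwdriver or the jar is disturbed (moved more than 30 mm) (distance of any of screwdriver, plug_jar from where it was at the start of the episode above 0.03 m).
It fails at once if lid_long is dropped onto its case (faster than 0.4 m/s within 16 mm of its seat) (horizontal distance between lid_long and case_long below 0.04 m and z of lid_long in the frame of case_long below 0.1 m and linear speed of lid_long above 0.4 m/s).
It fails at once if lid_wide is dropped onto its case (faster than 0.4 m/s within 16 mm of its seat) (horizontal distance between lid_wide and case_wide below 0.04 m and z of lid_wide in the frame of case_wide below 0.1 m and linear speed of lid_wide above 0.4 m/s).
It also fails if it takes over 67 s, if anything falls off the work surface, if the arm or the gripper's body presses on something with over 40 N, if the wrist force passes 120 N, or if a joint passes its speed limit or range.

### The arm

A 6-joint arm with a two-finger parallel gripper is mounted at the origin on the work surface. World frame = base frame: x ahead of the robot, y to its left, z up, the work surface at z = 0. Lengths are in m, angles in degrees, forces in N, time in s.
With the tool pointing down it reaches from about 0.2 to 0.875 m from the base axis. Payload 3.4 kg.
Tool frame: the origin (TCP) lies between the finger pads; the fingertips stand 14 mm ahead of it and the grasp point (between the pads) lies 5 mm behind it; x points along the fingers, y is the direction in which the jaws open and shut, and the axes are right-handed (so a half turn about x gives the same grasp; the last joint's range is limited). The gripper opens to 94 mm and grips with 3 to 60 N. Pads are 16 mm wide; open, the fingers measure 119 mm over their backs; the gripper's body (75 mm by 177 mm) begins 78 mm behind the grasp point.
Start: joints at [-79.011, 15.808, 86.224, -0, 77.962, -6.933], TCP at [0.177, -0.547, 0.219] pointing down, gripper open.
Joint ranges: [-165.64, 165.64], [-43.16, 119.46], [12.63, 154.43], [-67.54, 247.53], [6.08, 155.33], [-154.97, 154.97]. Speed limits (degrees/s): [147.25, 147.25, 180, 180, 180, 180].

### API

Orientations are given as [roll, pitch, yaw] about the fixed x, y, z axes, in that order (R = Rz(yaw) Ry(pitch) Rx(roll)).
In Python, from plant import sense, grab_frame, camera_params, workorder gives the robot as it stands.
- The arm moves only by the shell command python3 -m inch 'ROWS' [FORCE]. ROWS is JSON, a list of rows, each an object of numbers: "ax", "ay", "az": the turn, a rotation vector about the tool's x, y, z in degrees; "tx", "ty", "tz": the shift along the tool's x, y, z in cm; "claw": the finger opening in cm, from 0 to 9.4. A call has 1 to 12 rows; each row shifts and turns the commanded pose from where the row before left it, along the tool's axes as they then stand; what a row does not reach is not made up. A row lasts 1/8 s, in which the tool goes at most 62.5 mm and 10.7 degrees, less where a joint would pass 70% of its speed; a pose out of reach is approached as far as the arm can. A call with a gripper value outside its range is refused whole. The fingers move at their own pace and stop on an object; FORCE is the grip in N (left out, the last holds). Time passes only in rows, so rows that do not move let the fingers close. It gives the time, the measured TCP pose, the force and the opening at its end, in the units of the state.
- sense(): the state, without advancing time (a new reading comes with each control period).
- grab_frame(name): name is "scene" or "side" or "wrist"; returns (picture, depth): 384x512x3 uint8, red, green, blue; 384x512 float32, m along the optical axis (not along the pixel's ray), 0 where there is no reading.
- camera_params(name): a dict with "mtx" (3x3 intrinsics, pixels), "dist" ([k1, k2, p1, p2, k3] as OpenCV has them; the pictures are not rectified), "extrinsics" (4x4, takes a point from world to camera coordinates); the wrist camera has in their place "hand_eye" (4x4, takes a point from camera to tool coordinates, whose origin is the TCP and whose axes are the tool frame's). Camera axes: x right, y down, z forward; pixel columns grow to the right and rows downward; lengths in m; the calibration is good to about 2 mm. A picture is of the moment at which its call begins: read the wrist's pose just before it. camera_params takes no time and is no camera call.
- workorder.job_done(): hands the job in, once; it reports no verdict.
The state is a dict: "t": time; "q": joint angles; "joint_velocities": joint speeds; "effort": joint torques, N m; "position": TCP position; "orientation": TCP orientation; "wrist_force": force on the tool from outside, world axes, zero at the start; "ft_torque": the same for the moment, N m; "opening": finger opening in m.
Only numpy, scipy, OpenCV 4.12 (cv2) and the standard library are available. Lean on these libraries where they do the work, as an engineer would, in place of code of your own. Each camera call takes 0.05 s, during which the arm holds its last target. There are 200 camera calls.

## Working session

There is one attempt and no reset: what is moved stays moved. The work goes in short steps, Python scripts to look and compute and a shell command to move; the robot and the scene stay as the last step left them, time stands still between calls to the robot, and variables do not carry over. Pictures are saved under pics/ and viewed, about 8 in all and at most 12, crops included, and the job is handed in when it is done.

```bash
mkdir -p pics; ls
cat > h.py <<'E'
import numpy as np, cv2
from plant import sense, grab_frame, camera_params
from scipy.spatial.transform import Rotation as Ro
def toolT(s=None):
    s=s or sense(); T=np.eye(4); T[:3,:3]=Ro.from_euler('xyz',s['orientation'],degrees=True).as_matrix(); T[:3,3]=s['position']; return T
def cam2world(name,s=None):
    p=camera_params(name)
    return toolT(s)@np.array(p['hand_eye']) if name=='wrist' else np.linalg.inv(np.array(p['extrinsics']))
def shot(name):
    s=sense(); im,d=grab_frame(name); return im,d,cam2world(name,s)
def rays(name,uv):
    p=camera_params(name); n=cv2.undistortPoints(np.float64(uv).reshape(-1,1,2),np.array(p['mtx']),np.array(p['dist']))[:,0]
    return np.c_[n,np.ones(len(n))]
def plane(name,C,uv,z):
    r=rays(name,uv)@C[:3,:3].T; o=C[:3,3]; return o+r*((z-o[2])/r[:,2])[:,None]
def cloud(name,C,d):
    h,w=d.shape; v,u=np.mgrid[:h,:w]; uv=np.c_[u.ravel(),v.ravel()]
    return ((rays(name,uv)*d.ravel()[:,None])@C[:3,:3].T+C[:3,3]).reshape(h,w,3)
E
python3 - <<'E'
from h import *
for n in ('scene','side'):
    im,d,C=shot(n); cv2.imwrite(f'pics/{n}0.png',im[:,:,::-1]); np.savez(f'{n}0.npz',im=im,d=d,C=C); print(n,C.round(3))
print(sense()); print(np.array(camera_params('wrist')['hand_eye']).round(3))
E
```

```text
pics
scene [[-0.669  0.453 -0.59   1.228]
 [ 0.743  0.427 -0.515  0.568]
 [ 0.018 -0.783 -0.622  0.812]
 [ 0.     0.     0.     1.   ]]
side [[-0.999 -0.012  0.047  0.48 ]
 [-0.046  0.558 -0.828  0.975]
 [-0.017 -0.83  -0.558  0.778]
 [ 0.     0.     0.     1.   ]]
{'t': 0.1, 'q': array([-7.90115828e+01,  1.58437608e+01,  8.62849446e+01, -2.64865584e-04,
        7.79621118e+01, -6.93520520e+00]), 'joint_velocities': array([-0.07355017, -0.14451885, -0.15191433,  0.0324967 ,  0.09149986,
       -0.08887613]), 'effort': array([ 1.98761467e-03, -4.05457270e+01, -2.37779242e+01,  7.04437005e-02,
        2.99204397e-02, -5.81695758e-05]), 'position': array([ 0.17683699, -0.54664614,  0.21871461]), 'orientation': array([-96.77183425,  89.90918241, 101.15184364]), 'wrist_force': array([ 0.38887542,  0.19497485, -0.4650281 ]), 'ft_torque': array([-0.0061997 , -0.03898622,  0.00303757]), 'opening': 0.09366590459954346}
[[-0.    -0.244  0.97  -0.166]
 [ 1.    -0.001  0.    -0.001]
 [ 0.001  0.97   0.244 -0.071]
 [ 0.     0.     0.     1.   ]]
```

View pics/scene0.png

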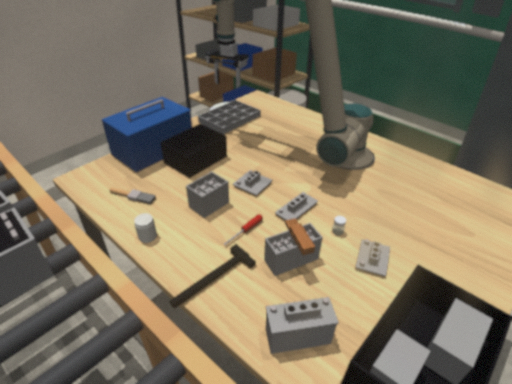

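View pics/side0.png

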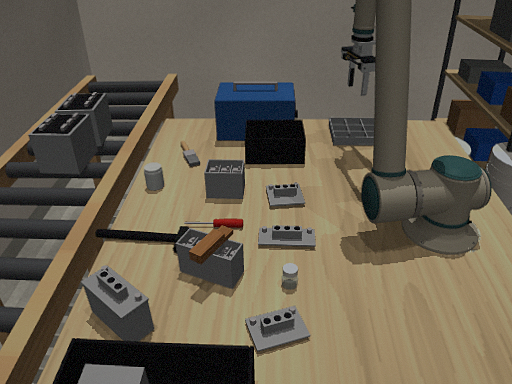

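The scene view shows:
- the narrow case with the offcut at (293,245)
- the wide case at (208,195)
- lids at (253,183), (297,207) and (373,258)
- the jar at (340,225), the screwdriver at (245,230) and a black bin at (195,150)

Next I'll measure them with depth points.

Run:
```python
from h import *
P=[];
for n in ('scene','side'):
    z=np.load(n+'0.npz'); im,d,C=z['im'],z['d'],z['C']; X=cloud(n,C,d); ok=d>0
    P.append(np.c_[X[ok],im[ok]])
    seeds={'scene':dict(caseL=(293,250),caseW=(208,195),l1=(253,183),l2=(297,207),l3=(373,258),jar=(340,222),bin=(195,150),off=(300,237),table=(300,150),big=(430,300)),
           'side':dict(caseL=(210,260),caseW=(225,185),l1=(285,194),l2=(287,237),l3=(278,328),jar=(290,272),bin=(275,145),off=(212,243),table=(350,250),big=(160,350))}[n]
    for k,(u,v) in seeds.items(): print(n,k,X[v,u].round(3),im[v,u])
P=np.vstack(P); np.save('P.npy',P)
# ortho height map 2mm: x 0.1..0.9 , y -0.7..0.5
R=0.002; x0,y0=0.1,-0.75; W,H=400,625
ix=((P[:,1]-y0)/R).astype(int); iy=((P[:,0]-x0)/R).astype(int)
m=(ix>=0)&(ix<H)&(iy>=0)&(iy<W)&(P[:,2]<0.35)
o=np.argsort(P[m,2]); hm=np.zeros((W,H)); col=np.zeros((W,H,3),np.uint8)
hm[iy[m][o],ix[m][o]]=P[m,2][o]; col[iy[m][o],ix[m][o]]=P[m,3:][o]
np.savez('hm.npz',hm=hm,col=col)
hv=cv2.applyColorMap((np.clip(hm,0,.14)/.14*255).astype(np.uint8),cv2.COLORMAP_JET)
cv2.imwrite('pics/ortho.png',hv[::-1,::-1])
```

```text
scene caseL [0.661 0.206 0.083] [79 76 72]
scene caseW [ 0.658 -0.145  0.082] [78 74 70]
scene l1 [ 0.446 -0.139  0.017] [86 83 78]
scene l2 [0.451 0.068 0.025] [80 74 72]
scene l3 [0.498 0.376 0.044] [136 128 117]
scene jar [0.45  0.231 0.06 ] [205 207 209]
scene bin [ 0.432 -0.49   0.004] [28 28 25]
scene off [0.64  0.21  0.121] [174 118  76]
scene table [ 0.115 -0.166  0.001] [112  97  70]
scene big [0.519 0.558 0.034] [21 20 20]
side caseL [0.625 0.221 0.073] [56 53 55]
side caseW [ 0.626 -0.145  0.047] [57 56 57]
side l1 [ 0.44  -0.137  0.022] [52 54 50]
side l2 [0.438 0.066 0.019] [60 60 57]
side l3 [0.464 0.376 0.025] [60 58 59]
side jar [0.436 0.237 0.055] [166 169 173]
side bin [ 0.472 -0.361  0.074] [22 25 26]
side off [0.617 0.215 0.122] [118  81  48]
side table [ 0.269  0.094 -0.   ] [108  92  68]
side big [0.681 0.497 0.104] [ 9  3 14]
```

View pics/ortho.png

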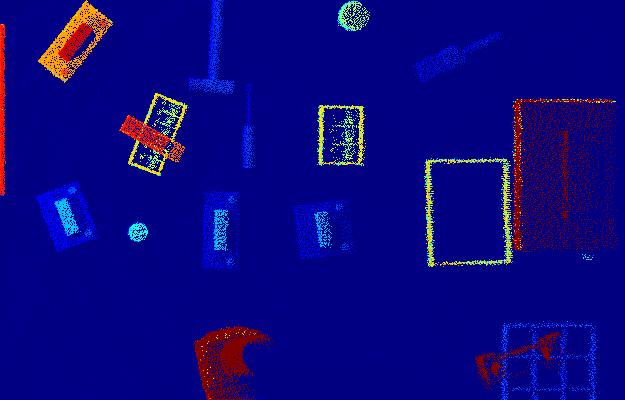

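The top-down height map is clear: rims of both cases (158,133) and (341,134), three lids at (67,216), (220,230) and (323,229), bin at (467,211), offcut at (153,137). Next step is rectangle fits.

Run:
```python
from h import *
P=np.load('P.npy')
def fit(name,c,zlo,zhi,rad,f=None,q=True):
    m=(abs(P[:,0]-c[0])<rad)&(abs(P[:,1]-c[1])<rad)&(P[:,2]>zlo)&(P[:,2]<zhi)
    Q=P[m]
    if f is not None: Q=Q[f(Q)]
    # drop isolated points via raster + largest component
    R=.002; g=np.zeros((int(2*rad/R)+3,)*2,np.uint8); i=((Q[:,:2]-np.array(c)+rad)/R).astype(int)+1; g[i[:,1],i[:,0]]=1
    g2=cv2.morphologyEx(g,cv2.MORPH_CLOSE,np.ones((5,5))); n,l,st,_=cv2.connectedComponentsWithStats(g2); b=1+np.argmax(st[1:,4])
    Q=Q[l[i[:,1],i[:,0]]==b]
    (cx,cy),(w,h),a=cv2.minAreaRect((Q[:,:2]*1000).astype(np.float32))
    if w<h: w,h,a=h,w,a-90
    a=(a+90)%180-90
    print(name,'n',len(Q),'c',round(cx,1),round(cy,1),'size',round(w,1),round(h,1),'ang',round(a,1),'z med',np.median(Q[:,2]).round(4)); return Q
gray=lambda Q:(Q[:,3]-Q[:,5])<35
wood=lambda Q:(Q[:,3]-Q[:,5])>40
fit('rimL',(.632,.18+.0),.087,.1,.11,gray) 
fit('rimW',(.63,-.182),.087,.1,.1,gray)
fit('off',(.626,.19),.100,.14,.1,wood); fit('off high',(.626,.19),.115,.14,.1,wood)
for n,c in (('l3',(.466,.364)),('l2',(.44,.058)),('l1',(.44,-.148))):
    fit(n+' plate',c,.010,.022,.1,gray); fit(n+' rib',c,.034,.055,.06,gray)
    Q=fit(n+' term',c,.023,.032,.07,gray)
fit('bin',(.476,-.436),.09,.11,.14); fit('jar',(.435,.222),.045,.07,.04); 
fit('driver',(.625,0.),.008,.05,.09)
```

```text
rimL n 344 c 669.8 168.7 size 78.7 78.0 ang -31.3 z med 0.0929
rimW n 456 c 629.4 -184.0 size 117.5 93.6 ang -0.1 z med 0.0925
off n 998 c 622.4 193.9 size 132.6 35.6 ang 60.6 z med 0.12
off high n 742 c 631.1 209.2 size 97.4 35.6 ang 60.6 z med 0.1205
l3 plate n 1923 c 466.9 365.0 size 122.0 90.7 ang 20.2 z med 0.0162
l3 rib n 541 c 466.9 365.4 size 73.5 27.7 ang 21.2 z med 0.044
l3 term n 120 c 465.5 375.9 size 74.6 23.1 ang 3.8 z med 0.0275
l2 plate n 1044 c 439.3 57.1 size 154.1 75.5 ang -1.5 z med 0.0165
l2 rib n 395 c 440.4 58.5 size 80.9 31.4 ang -1.7 z med 0.044
l2 term n 120 c 440.4 58.9 size 80.0 28.1 ang -1.0 z med 0.0276
l1 plate n 831 c 441.4 -148.4 size 113.0 109.2 ang -82.1 z med 0.0169
l1 rib n 252 c 441.7 -148.3 size 70.1 29.4 ang 7.8 z med 0.0442
l1 term n 82 c 443.4 -136.6 size 72.5 27.0 ang -9.0 z med 0.0271
bin n 1224 c 490.9 -448.9 size 243.9 196.5 ang 1.9 z med 0.0979
jar n 274 c 435.6 224.3 size 37.0 35.9 ang 72.0 z med 0.0544
driver n 489 c 639.4 3.4 size 151.1 24.7 ang -0.7 z med 0.0206
```

Identified by size: lid at (0.467,0.365) is wide, (0.440,0.058) is long, (0.441,-0.148) is the square spare. Now a helper that works out moves, then the offcut.

```bash
cat >> h.py <<'E'
def yaw(T): # angle of tool z in world, tool pointing down
    return np.degrees(np.arctan2(T[1,2],T[0,2]))
def plan(x,y,z,psi,flip=None):
    s=sense(); T=toolT(s); y0=yaw(T)
    d=(psi-y0+90)%180-90
    if flip: d+=180*flip
    th=np.radians(y0+d); Z=np.array([np.cos(th),np.sin(th),0]); X=np.array([0,0,-1.]); Y=np.cross(Z,X)
    v=np.array([x,y,z])-s['position']
    dq1=np.degrees(np.arctan2(y,x))-np.degrees(np.arctan2(T[1,3],T[0,3]))
    print('t',round(s['t'],2),'pos',s['position'].round(4),'yaw',round(y0,1),'tilt',(T[:3,0]@[0,0,-1]).round(5),'open',round(s['opening'],4),'F',s['wrist_force'].round(1))
    print('  ax %.1f then tx %.2f ty %.2f tz %.2f cm; q6 %.0f -> %.0f'%(-d,*(100*np.array([v@X,v@Y,v@Z])),s['q'][5],s['q'][5]-d+dq1))
E
python3 -c "
from h import *
plan(.626,.200,.25,60.6)"
```

```text
t 0.1 pos [ 0.1768 -0.5466  0.2187] yaw -162.1 tilt 1.0 open 0.0937 F [ 0.4  0.2 -0.5]
  ax -42.7 then tx -3.13 ty 2.48 tz -87.10 cm; q6 -7 -> 40
```

```bash
python3 -m inch '[{"ax":-8.5,"tx":-0.8},{"ax":-8.5,"tx":-0.8},{"ax":-8.5,"tx":-0.8},{"ax":-8.5,"tx":-0.8},{"ax":-8.7},{"tz":-5.5},{"tz":-5.5},{"tz":-5.5},{"tz":-5.5},{"tz":-5.5},{"tz":-5.5},{"tz":-5.5}]' && python3 -m inch '[{"tz":-5.5,"ty":0.5,"claw":6},{"tz":-5.5,"ty":0.5},{"tz":-5.5,"ty":0.5},{"tz":-5.5,"ty":0.5},{"tz":-5.5,"ty":0.5},{"tz":-5.5},{"tz":-5.5},{"tz":-5},{"tz":-4.5},{}]'; python3 -c "
from h import *
plan(.626,.200,.112,60.6)
im,d,C=shot('wrist'); cv2.imwrite('pics/w1.png',im[:,:,::-1]); X=cloud('wrist',C,d); np.savez('w1.npz',im=im,X=X)
m=(X[...,2]>.113)&(X[...,2]<.13)&(im[...,0].astype(int)-im[...,2]>40)&(d>0)
for zl in (.098,.114):
  m=(X[...,2]>zl)&(X[...,2]<.13)&(im[...,0].astype(int)-im[...,2]>40)&(d>0)
  print(m.sum(),cv2.minAreaRect((X[m][:,:2]*1000).astype(np.float32)),np.median(X[m][:,2]))
"
```

```text
t 0.1 pos [ 0.1768 -0.5466  0.2187] yaw -162.1 tilt 1.0 open 0.0937 F [ 0.4  0.2 -0.5]
  ax -42.7 then tx 10.67 ty 2.48 tz -87.10 cm; q6 -7 -> 40
0 ((0.0, 0.0), (0.0, 0.0), 0.0) nan
0 ((0.0, 0.0), (0.0, 0.0), 0.0) nanschema error: expected keys ax, ay, az, tx, ty, tz, claw
  return _methods._mean(a, axis=axis, dtype=dtype,
  ret = ret.dtype.type(ret / rcount)
```

View pics/w1.png

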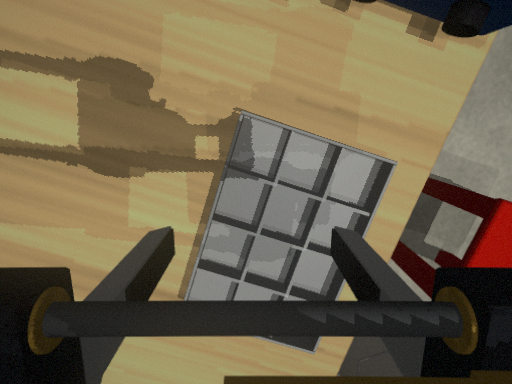

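The wrist view still shows the tray at (290,230). The move was refused because every row needs all seven keys, so I'll resend it in full.

```bash
python3 -m inch '[{"ax":-8.5,"ay":0,"az":0,"tx":-0.8,"ty":0,"tz":0,"claw":9.4},{"ax":-8.5,"ay":0,"az":0,"tx":-0.8,"ty":0,"tz":0,"claw":9.4},{"ax":-8.5,"ay":0,"az":0,"tx":-0.8,"ty":0,"tz":0,"claw":9.4},{"ax":-8.5,"ay":0,"az":0,"tx":-0.8,"ty":0,"tz":0,"claw":9.4},{"ax":-8.7,"ay":0,"az":0,"tx":0,"ty":0,"tz":0,"claw":9.4},{"ax":0,"ay":0,"az":0,"tx":0,"ty":0,"tz":-5.5,"claw":9.4},{"ax":0,"ay":0,"az":0,"tx":0,"ty":0,"tz":-5.5,"claw":9.4},{"ax":0,"ay":0,"az":0,"tx":0,"ty":0,"tz":-5.5,"claw":9.4},{"ax":0,"ay":0,"az":0,"tx":0,"ty":0,"tz":-5.5,"claw":9.4},{"ax":0,"ay":0,"az":0,"tx":0,"ty":0,"tz":-5.5,"claw":9.4},{"ax":0,"ay":0,"az":0,"tx":0,"ty":0,"tz":-5.5,"claw":9.4},{"ax":0,"ay":0,"az":0,"tx":0,"ty":0,"tz":-5.5,"claw":9.4}]' && python3 -m inch '[{"ax":0,"ay":0,"az":0,"tx":0,"ty":0.5,"tz":-5.5,"claw":6},{"ax":0,"ay":0,"az":0,"tx":0,"ty":0.5,"tz":-5.5,"claw":6},{"ax":0,"ay":0,"az":0,"tx":0,"ty":0.5,"tz":-5.5,"claw":6},{"ax":0,"ay":0,"az":0,"tx":0,"ty":0.5,"tz":-5.5,"claw":6},{"ax":0,"ay":0,"az":0,"tx":0,"ty":0.5,"tz":-5.5,"claw":6},{"ax":0,"ay":0,"az":0,"tx":0,"ty":0,"tz":-5.5,"claw":6},{"ax":0,"ay":0,"az":0,"tx":0,"ty":0,"tz":-5.5,"claw":6},{"ax":0,"ay":0,"az":0,"tx":0,"ty":0,"tz":-5.5,"claw":6},{"ax":0,"ay":0,"az":0,"tx":0,"ty":0,"tz":-4.5,"claw":6},{"ax":0,"ay":0,"az":0,"tx":0,"ty":0,"tz":0,"claw":6}]'; python3 -c "
from h import *
plan(.626,.200,.112,60.6)
im,d,C=shot('wrist'); cv2.imwrite('pics/w2.png',im[:,:,::-1]); X=cloud('wrist',C,d); np.savez('w2.npz',im=im,X=X)
for zl in (.098,.114):
  m=(X[...,2]>zl)&(X[...,2]<.13)&(im[...,0].astype(int)-im[...,2]>40)&(d>0)
  print(m.sum(),cv2.minAreaRect((X[m][:,:2]*1000).astype(np.float32)),np.median(X[m][:,2]))
"
```

```text
t: 1.65
position: [0.3663, -0.21, 0.2514]
orientation: [91.3, 90.0, -28.1]
wrist_force: [1.0, -0.2, 0.2]
opening: 0.094
t: 2.9
position: [0.6262, 0.2014, 0.2499]
orientation: [-73.8, 89.9, 167.0]
wrist_force: [-0.5, -0.3, 0.5]
opening: 0.0602
t 2.9 pos [0.6262 0.2014 0.2499] yaw -119.2 tilt 1.0 open 0.0602 F [-0.5 -0.3  0.5]
  ax 0.2 then tx 13.79 ty 0.05 tz 0.14 cm; q6 41 -> 41
4377 ((622.9905395507812, 193.9821014404297), (129.62408447265625, 33.87791061401367), 60.330078125) 0.12021230249750936
3479 ((631.5640869140625, 208.93905639648438), (94.96238708496094, 33.55550765991211), 60.037506103515625) 0.1204315426963189
```

View pics/w2.png

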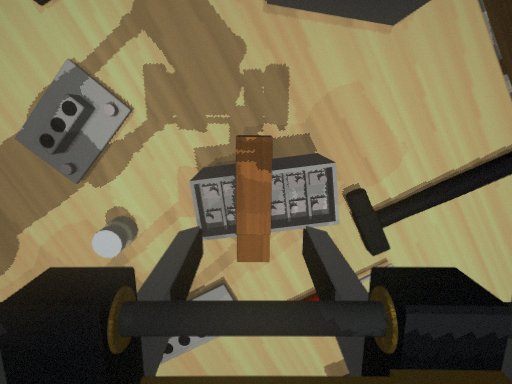

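The wrist view shows the offcut at (253,200), square to the jaws; its fit agrees with the first within 1 mm. I'll go down and grasp.

```bash
python3 -m inch '[{"ax":0,"ay":0,"az":0,"tx":5,"ty":0,"tz":0,"claw":6},{"ax":0,"ay":0,"az":0,"tx":5,"ty":0.1,"tz":0,"claw":6},{"ax":0,"ay":0,"az":0,"tx":2.5,"ty":0,"tz":0,"claw":6},{"ax":0,"ay":0,"az":0,"tx":1.3,"ty":0,"tz":0,"claw":6},{"ax":0,"ay":0,"az":0,"tx":0,"ty":0,"tz":0,"claw":6},{"ax":0,"ay":0,"az":0,"tx":0,"ty":0,"tz":0,"claw":2},{"ax":0,"ay":0,"az":0,"tx":0,"ty":0,"tz":0,"claw":2},{"ax":0,"ay":0,"az":0,"tx":0,"ty":0,"tz":0,"claw":2},{"ax":0,"ay":0,"az":0,"tx":0,"ty":0,"tz":0,"claw":2},{"ax":0,"ay":0,"az":0,"tx":0,"ty":0,"tz":0,"claw":2}]' 25 && python3 -m inch '[{"ax":0,"ay":0,"az":0,"tx":-1,"ty":0,"tz":0,"claw":2},{"ax":0,"ay":0,"az":0,"tx":-3,"ty":0,"tz":0,"claw":2},{"ax":0,"ay":0,"az":0,"tx":-4,"ty":0,"tz":0,"claw":2},{"ax":0,"ay":0,"az":0,"tx":-4,"ty":0,"tz":0,"claw":2},{"ax":0,"ay":0,"az":0,"tx":0,"ty":0,"tz":0,"claw":2}]'; python3 -c "
from h import *
plan(.476,-.436,.235,60)
P=np.load('P.npy'); m=(P[:,2]>.09)&(P[:,2]<.11)&(abs(P[:,0]-.476)<.125)&(abs(P[:,1]+.44)<.11); Q=P[m]
hx=np.histogram(Q[:,0],25,(.35,.60)); hy=np.histogram(Q[:,1],25,(-.55,-.30)); print(hx[0],hy[0])
im,d,C=shot('wrist'); X=cloud('wrist',C,d); np.savez('w3.npz',im=im,X=X)
"
```

```text
t: 4.2
position: [0.6267, 0.1984, 0.1144]
orientation: [131.5, 89.9, 12.1]
wrist_force: [-0.9, -0.5, 6.7]
opening: 0.0341
t: 4.82
position: [0.6283, 0.1986, 0.2371]
orientation: [129.6, 89.6, 10.2]
wrist_force: [-0.1, 1.1, -1.6]
opening: 0.0338
t 4.83 pos [0.6283 0.1986 0.2371] yaw -119.4 tilt 0.99997 open 0.0338 F [-0.1  1.1 -1.6]
  ax 0.6 then tx 0.21 ty 18.54 tz 62.58 cm; q6 41 -> -19
[  0   9 115  28  27  46  42  50  47  52  43  54  52  47  50  53  44  49
  50  44  47  51 125  41  18] [ 28 345  55 210  53  14  14   9  13  14  14  12  13  15  20  12  15  11
 122 200   1   0   0   0   0]
```

```bash
python3 -m inch '[{"ax":10.1,"ay":0,"az":0,"tx":0,"ty":0,"tz":0,"claw":2},{"ax":10.1,"ay":0,"az":0,"tx":0,"ty":0,"tz":0,"claw":2},{"ax":10.1,"ay":0,"az":0,"tx":0,"ty":0,"tz":0,"claw":2},{"ax":10.1,"ay":0,"az":0,"tx":0,"ty":0,"tz":0,"claw":2},{"ax":10.1,"ay":0,"az":0,"tx":0,"ty":0,"tz":0,"claw":2},{"ax":10.1,"ay":0,"az":0,"tx":0,"ty":0,"tz":0,"claw":2},{"ax":0,"ay":0,"az":0,"tx":0,"ty":0,"tz":0,"claw":2}]'; python3 -c "
from h import *
plan(.473,-.42,.235,180)
z=np.load('w3.npz'); im,X=z['im'],z['X']
g=(X[...,2]>.088)&(X[...,2]<.1)&(abs(X[...,0]-.63)<.12)&(abs(X[...,1]-.185)<.12)
print('rimL',g.sum(),cv2.minAreaRect((X[g][:,:2]*1000).astype(np.float32)))
cv2.imwrite('pics/w3.png',im[:,:,::-1])
"
```

```text
t: 5.75
position: [0.6253, 0.198, 0.231]
orientation: [13.5, 89.8, -166.3]
wrist_force: [-0.3, 0.0, -0.2]
opening: 0.0342
t 5.75 pos [0.6253 0.198  0.231 ] yaw -179.9 tilt 0.99999 open 0.0342 F [-0.3  0.  -0.2]
  ax 0.1 then tx -0.40 ty 61.80 tz 15.23 cm; q6 101 -> 42
rimL 1281 ((631.7399291992188, 184.019775390625), (66.35026550292969, 150.1685791015625), 67.98206329345703)
```

View pics/w3.png

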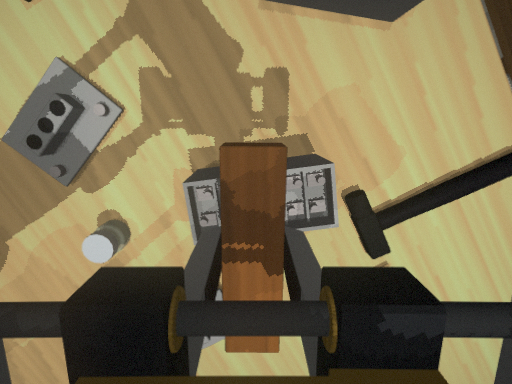

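The offcut is held in the jaws. The free rim gives case_long at (0.6317,0.1840), long axis -22.0°, 150.2 x 66.4 mm, which is as specified. Carrying the offcut to the bin.

```bash
python3 -m inch '[{"ax":0,"ay":0,"az":0,"tx":0,"ty":5.15,"tz":1.27,"claw":2},{"ax":0,"ay":0,"az":0,"tx":0,"ty":5.15,"tz":1.27,"claw":2},{"ax":0,"ay":0,"az":0,"tx":0,"ty":5.15,"tz":1.27,"claw":2},{"ax":0,"ay":0,"az":0,"tx":0,"ty":5.15,"tz":1.27,"claw":2},{"ax":0,"ay":0,"az":0,"tx":0,"ty":5.15,"tz":1.27,"claw":2},{"ax":0,"ay":0,"az":0,"tx":0,"ty":5.15,"tz":1.27,"claw":2},{"ax":0,"ay":0,"az":0,"tx":0,"ty":5.15,"tz":1.27,"claw":2},{"ax":0,"ay":0,"az":0,"tx":0,"ty":5.15,"tz":1.27,"claw":2},{"ax":0,"ay":0,"az":0,"tx":0,"ty":5.15,"tz":1.27,"claw":2},{"ax":0,"ay":0,"az":0,"tx":0,"ty":5.15,"tz":1.27,"claw":2},{"ax":0,"ay":0,"az":0,"tx":0,"ty":5.15,"tz":1.27,"claw":2},{"ax":0,"ay":0,"az":0,"tx":0,"ty":5.15,"tz":1.27,"claw":2}]' && python3 -m inch '[{"ax":0,"ay":0,"az":0,"tx":0,"ty":0,"tz":0,"claw":2}]'; python3 -c "
from h import *
plan(.473,-.42,.065,180)"
```

```text
t: 7.25
position: [0.4732, -0.421, 0.2322]
orientation: [-53.1, 89.9, 127.2]
wrist_force: [0.9, 0.5, -1.4]
opening: 0.034
t: 7.38
position: [0.4725, -0.4232, 0.2314]
orientation: [-10.8, 89.9, 169.1]
wrist_force: [-0.2, 0.5, -0.7]
opening: 0.0337
t 7.38 pos [ 0.4725 -0.4232  0.2314] yaw 179.9 tilt 1.0 open 0.0337 F [-0.2  0.5 -0.7]
  ax -0.1 then tx 16.64 ty -0.32 tz -0.05 cm; q6 42 -> 42
```

```bash
python3 -m inch '[{"ax":0,"ay":0,"az":0,"tx":5,"ty":-0.3,"tz":0,"claw":2},{"ax":0,"ay":0,"az":0,"tx":5,"ty":0,"tz":0,"claw":2},{"ax":0,"ay":0,"az":0,"tx":4,"ty":0,"tz":0,"claw":2},{"ax":0,"ay":0,"az":0,"tx":2.6,"ty":0,"tz":0,"claw":2},{"ax":0,"ay":0,"az":0,"tx":0,"ty":0,"tz":0,"claw":2},{"ax":0,"ay":0,"az":0,"tx":0,"ty":0,"tz":0,"claw":5},{"ax":0,"ay":0,"az":0,"tx":0,"ty":0,"tz":0,"claw":5},{"ax":0,"ay":0,"az":0,"tx":0,"ty":0,"tz":0,"claw":5},{"ax":0,"ay":0,"az":0,"tx":-5,"ty":0,"tz":0,"claw":5},{"ax":0,"ay":0,"az":0,"tx":-5,"ty":0,"tz":0,"claw":5},{"ax":0,"ay":0,"az":0,"tx":-5,"ty":0,"tz":0,"claw":5},{"ax":0,"ay":0,"az":0,"tx":-4,"ty":0,"tz":0,"claw":5}]'; python3 -c "
from h import *
plan(.440,.058,.25,180)
im,d,C=shot('wrist'); X=cloud('wrist',C,d)
m=(im[...,0].astype(int)-im[...,2]>40)&(d>0)&(abs(X[...,0]-.473)<.11)&(abs(X[...,1]+.436)<.08)&(X[...,2]<.2)
print(m.sum(),X[m].min(0),X[m].max(0),np.median(X[m],0))
"
```

```text
t: 8.88
position: [0.4744, -0.4171, 0.2608]
orientation: [132.5, 89.8, -47.5]
wrist_force: [0.4, -0.6, 0.3]
opening: 0.0501
t 8.88 pos [ 0.4744 -0.4171  0.2608] yaw -180.0 tilt 0.99999 open 0.0501 F [ 0.4 -0.6  0.3]
  ax 0.0 then tx 1.08 ty -47.51 tz 3.44 cm; q6 42 -> 91
2720 [ 0.36854103 -0.50609112  0.00369285] [ 0.58147572 -0.35619077  0.10119223] [ 0.47603846 -0.41413547  0.03115352]
```

Offcut rests in the bin (top at 31 mm). Now the long lid.

```bash
cat > lid.py <<'E'
from h import *
import sys
cx,cy=map(float,sys.argv[1:3])
im,d,C=shot('wrist'); X=cloud('wrist',C,d); I=im.astype(int)
near=(d>0)&(abs(X[...,0]-cx)<.1)&(abs(X[...,1]-cy)<.1)&(I[...,0]-I[...,2]<35)
for n,a,b in (('rib',.038,.052),('plate',.009,.052)):
    m=(near&(X[...,2]>a)&(X[...,2]<b)).astype(np.uint8)
    m=cv2.morphologyEx(m,cv2.MORPH_OPEN,np.ones((3,3))); k,l,st,_=cv2.connectedComponentsWithStats(m)
    l=l==1+np.argmax(st[1:,4]); print(n,l.sum(),np.round(sum(map(lambda q:list(np.atleast_1d(q)),cv2.minAreaRect((X[l][:,:2]*1000).astype(np.float32))),[]),1),'z',np.median(X[l][:,2]).round(4))
E
python3 -m inch '[{"ax":0,"ay":0,"az":0,"tx":0,"ty":-5.28,"tz":0.38,"claw":5},{"ax":0,"ay":0,"az":0,"tx":0,"ty":-5.28,"tz":0.38,"claw":5},{"ax":0,"ay":0,"az":0,"tx":0,"ty":-5.28,"tz":0.38,"claw":5},{"ax":0,"ay":0,"az":0,"tx":0,"ty":-5.28,"tz":0.38,"claw":5},{"ax":0,"ay":0,"az":0,"tx":0,"ty":-5.28,"tz":0.38,"claw":5},{"ax":0,"ay":0,"az":0,"tx":0,"ty":-5.28,"tz":0.38,"claw":5},{"ax":0,"ay":0,"az":0,"tx":0,"ty":-5.28,"tz":0.38,"claw":5},{"ax":0,"ay":0,"az":0,"tx":0,"ty":-5.28,"tz":0.38,"claw":5},{"ax":1.6,"ay":0,"az":0,"tx":0,"ty":-5.28,"tz":0.38,"claw":5},{"ax":0,"ay":0,"az":0,"tx":0,"ty":0,"tz":0,"claw":5},{"ax":0,"ay":0,"az":0,"tx":0,"ty":0,"tz":0,"claw":5}]'; python3 lid.py .44 .058; python3 -c "
from h import *
plan(.440,.058,.033,178.4)"
```

```text
t: 10.3
position: [0.4399, 0.058, 0.2577]
orientation: [132.1, 89.9, -49.5]
wrist_force: [0.0, -0.2, -0.0]
opening: 0.0499
rib 1285 [440.   57.2  23.5  79.1  88.6] z 0.0446
plate 6271 [440.2  57.2  69.8 152.4  88.7] z 0.0168
t 10.35 pos [0.44   0.0575 0.2576] yaw 178.4 tilt 1.0 open 0.0496 F [-0.2 -0.3  0.1]
  ax -0.0 then tx 22.46 ty -0.05 tz 0.00 cm; q6 90 -> 90
```

```bash
python3 -m inch '[{"ax":0,"ay":0,"az":0,"tx":5.5,"ty":0,"tz":0,"claw":5},{"ax":0,"ay":0,"az":0,"tx":5.5,"ty":0,"tz":0,"claw":5},{"ax":0,"ay":0,"az":0,"tx":5.5,"ty":0,"tz":0,"claw":5},{"ax":0,"ay":0,"az":0,"tx":3.5,"ty":0,"tz":0,"claw":5},{"ax":0,"ay":0,"az":0,"tx":1.5,"ty":0,"tz":0,"claw":5},{"ax":0,"ay":0,"az":0,"tx":0.8,"ty":0,"tz":0,"claw":5},{"ax":0,"ay":0,"az":0,"tx":0,"ty":0,"tz":0,"claw":5}]' 30; python3 -m inch '[{"ax":0,"ay":0,"az":0,"tx":0,"ty":0,"tz":0,"claw":1},{"ax":0,"ay":0,"az":0,"tx":0,"ty":0,"tz":0,"claw":1},{"ax":0,"ay":0,"az":0,"tx":0,"ty":0,"tz":0,"claw":1},{"ax":0,"ay":0,"az":0,"tx":0,"ty":0,"tz":0,"claw":1}]'; python3 -c "
from h import *
plan(.440,.058,.033,178.4)"
```

```text
t: 11.22
position: [0.4401, 0.0574, 0.0343]
orientation: [36.0, 90.0, -145.7]
wrist_force: [0.5, -0.1, -1.1]
opening: 0.0499
t: 11.72
position: [0.4402, 0.0582, 0.035]
orientation: [152.4, 89.9, -29.1]
wrist_force: [-0.4, -0.9, 4.4]
opening: 0.0236
t 11.72 pos [0.4402 0.0582 0.035 ] yaw 178.5 tilt 1.0 open 0.0236 F [-0.4 -0.9  4.4]
  ax 0.1 then tx 0.20 ty 0.02 tz 0.02 cm; q6 90 -> 90
```

```bash
python3 -m inch '[{"ax":0,"ay":0,"az":0,"tx":-1,"ty":0,"tz":0,"claw":1},{"ax":0,"ay":0,"az":0,"tx":-3.5,"ty":0,"tz":0,"claw":1},{"ax":0,"ay":0,"az":0,"tx":-5,"ty":0,"tz":0,"claw":1},{"ax":0,"ay":0,"az":0,"tx":-5,"ty":0,"tz":0,"claw":1},{"ax":6.8,"ay":0,"az":0,"tx":-4,"ty":0,"tz":0,"claw":1},{"ax":6.8,"ay":0,"az":0,"tx":-1.5,"ty":0,"tz":0,"claw":1},{"ax":6.8,"ay":0,"az":0,"tx":0,"ty":0,"tz":0,"claw":1},{"ax":0,"ay":0,"az":0,"tx":0,"ty":0,"tz":0,"claw":1}]'; python3 -c "
from h import *
plan(.6317,.184,.235,158)"
```

```text
t: 12.72
position: [0.4394, 0.0586, 0.2348]
orientation: [-86.6, 90.0, 71.5]
wrist_force: [-0.3, 0.2, -2.5]
opening: 0.0238
t 12.72 pos [0.4394 0.0586 0.2348] yaw 158.1 tilt 1.0 open 0.0238 F [-0.3  0.2 -2.5]
  ax 0.1 then tx -0.02 ty -18.83 tz -13.13 cm; q6 110 -> 119
```

```bash
python3 -m inch '[{"ax":0,"ay":0,"az":0,"tx":0,"ty":-3.77,"tz":-2.63,"claw":1},{"ax":0,"ay":0,"az":0,"tx":0,"ty":-3.77,"tz":-2.63,"claw":1},{"ax":0,"ay":0,"az":0,"tx":0,"ty":-3.77,"tz":-2.63,"claw":1},{"ax":0,"ay":0,"az":0,"tx":0,"ty":-3.77,"tz":-2.63,"claw":1},{"ax":0,"ay":0,"az":0,"tx":0,"ty":-3.77,"tz":-2.63,"claw":1},{"ax":0,"ay":0,"az":0,"tx":0,"ty":0,"tz":0,"claw":1},{"ax":0,"ay":0,"az":0,"tx":0,"ty":0,"tz":0,"claw":1}]'
python3 - <<'E'
from h import *
plan(.6317,.184,.119,158)
for n in ('scene','side','wrist'):
    im,d,C=shot(n); X=cloud(n,C,d)
    g=(d>0)&(X[...,2]>.087)&(X[...,2]<.1)&(abs(X[...,0]-.63)<.12)&(abs(X[...,1]-.185)<.1)
    if g.sum()>50: print(n,g.sum(),cv2.minAreaRect((X[g][:,:2]*1000).astype(np.float32)))
    l=(d>0)&(X[...,2]>.206)&(X[...,2]<.222)&(abs(X[...,0]-.63)<.12)&(abs(X[...,1]-.185)<.1)
    if l.sum()>50: print(n,'lid',l.sum(),cv2.minAreaRect((X[l][:,:2]*1000).astype(np.float32)),np.median(X[l][:,2]))
cv2.imwrite('pics/w4.png',im[:,:,::-1])
E
```

```text
t: 13.6
position: [0.6313, 0.1837, 0.2335]
orientation: [38.8, 89.8, -163.1]
wrist_force: [0.7, -0.3, -1.8]
opening: 0.0239
t 13.6 pos [0.6313 0.1837 0.2335] yaw 158.1 tilt 1.0 open 0.0239 F [ 0.7 -0.3 -1.8]
  ax 0.1 then tx 11.45 ty -0.05 tz -0.03 cm; q6 122 -> 122
scene 375 ((630.3814697265625, 183.62286376953125), (69.89610290527344, 152.6670379638672), 67.88512420654297)
scene lid 737 ((629.4530639648438, 184.79556274414062), (72.57479858398438, 155.5603485107422), 67.38078308105469) 0.21587329718448334
side 470 ((631.4539184570312, 183.59353637695312), (70.23062133789062, 152.9021759033203), 68.97313690185547)
side lid 927 ((631.0192260742188, 185.28472900390625), (72.70279693603516, 155.9274444580078), 68.60456848144531) 0.2151744542547429
wrist lid 12464 ((630.5025634765625, 184.41757202148438), (70.24039459228516, 153.64398193359375), 68.04536437988281) 0.215775337103171
```

View pics/w4.png

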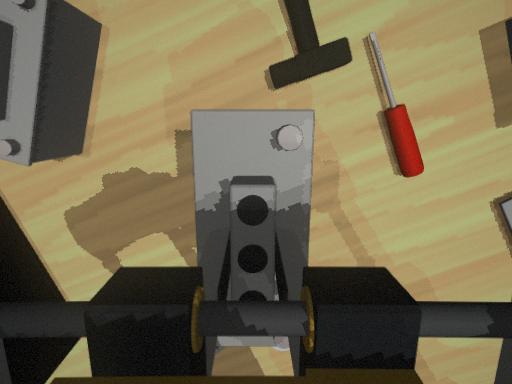

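The wrist view shows the lid aligned in the grip at (252,190). Comparing lid and rim in each camera gives a mean offset of about 1 mm, which I'll correct while lowering.

```bash
python3 -m inch '[{"ax":0,"ay":0,"az":0,"tx":3,"ty":0.07,"tz":-0.11,"claw":1},{"ax":0,"ay":0,"az":0,"tx":3,"ty":0,"tz":0,"claw":1},{"ax":0,"ay":0,"az":0,"tx":2,"ty":0,"tz":0,"claw":1},{"ax":0,"ay":0,"az":0,"tx":1,"ty":0,"tz":0,"claw":1},{"ax":0,"ay":0,"az":0,"tx":0.7,"ty":0,"tz":0,"claw":1},{"ax":0,"ay":0,"az":0,"tx":0.5,"ty":0,"tz":0,"claw":1},{"ax":0,"ay":0,"az":0,"tx":0.4,"ty":0,"tz":0,"claw":1},{"ax":0,"ay":0,"az":0,"tx":0.3,"ty":0,"tz":0,"claw":1},{"ax":0,"ay":0,"az":0,"tx":0,"ty":0,"tz":0,"claw":1}]'; python3 -c "
from h import *
plan(.6317,.184,.119,158)"
```

```text
t: 14.88
position: [0.6331, 0.1829, 0.1253]
orientation: [67.8, 90.0, -134.2]
wrist_force: [-0.1, 0.0, -2.1]
opening: 0.0238
t 14.88 pos [0.6331 0.1829 0.1253] yaw 158.0 tilt 1.0 open 0.0238 F [-0.1  0.  -2.1]
  ax 0.0 then tx 0.63 ty -0.05 tz 0.17 cm; q6 122 -> 122
```

```bash
python3 -m inch '[{"ax":0,"ay":0,"az":0,"tx":0.2,"ty":0,"tz":0.05,"claw":1},{"ax":0,"ay":0,"az":0,"tx":0.2,"ty":0,"tz":0,"claw":1},{"ax":0,"ay":0,"az":0,"tx":0.15,"ty":0,"tz":0,"claw":1},{"ax":0,"ay":0,"az":0,"tx":0.1,"ty":0,"tz":0,"claw":1},{"ax":0,"ay":0,"az":0,"tx":0,"ty":0,"tz":0,"claw":1},{"ax":0,"ay":0,"az":0,"tx":0,"ty":0,"tz":0,"claw":1}]'; python3 -c "
from h import *
plan(.6317,.184,.119,158)"
```

```text
t: 15.62
position: [0.6326, 0.1831, 0.119]
orientation: [152.5, 90.0, -49.5]
wrist_force: [-0.7, -0.3, -0.2]
opening: 0.0238
t 15.62 pos [0.6326 0.1831 0.119 ] yaw 158.0 tilt 1.0 open 0.0238 F [-0.7 -0.3 -0.2]
  ax 0.0 then tx 0.00 ty -0.05 tz 0.12 cm; q6 122 -> 122
```

```bash
python3 -m inch '[{"ax":0,"ay":0,"az":0,"tx":0.1,"ty":0,"tz":0,"claw":1},{"ax":0,"ay":0,"az":0,"tx":0,"ty":0,"tz":0,"claw":1},{"ax":0,"ay":0,"az":0,"tx":0,"ty":0,"tz":0,"claw":1}]'; python3 -m inch '[{"ax":0,"ay":0,"az":0,"tx":0,"ty":0,"tz":0,"claw":4.5},{"ax":0,"ay":0,"az":0,"tx":0,"ty":0,"tz":0,"claw":4.5},{"ax":0,"ay":0,"az":0,"tx":0,"ty":0,"tz":0,"claw":4.5},{"ax":0,"ay":0,"az":0,"tx":-2,"ty":0,"tz":0,"claw":4.5},{"ax":0,"ay":0,"az":0,"tx":-5,"ty":0,"tz":0,"claw":4.5},{"ax":0,"ay":0,"az":0,"tx":-5,"ty":0,"tz":0,"claw":4.5},{"ax":0,"ay":0,"az":0,"tx":0,"ty":0,"tz":0,"claw":4.5}]';  cat > seat.py <<'E'
from h import *
import sys
cx,cy,hl,hw=map(float,sys.argv[1:5])
for n in ('scene','side','wrist'):
    im,d,C=shot(n); X=cloud(n,C,d); I=im.astype(int)
    near=(d>0)&(abs(X[...,0]-cx)<.11)&(abs(X[...,1]-cy)<.11)&(I[...,0]-I[...,2]<35)
    g=near&(X[...,2]>.096)&(X[...,2]<.105)
    if g.sum()<80: continue
    Q=X[g]; A=np.c_[Q[:,:2]-Q[:,:2].mean(0),np.ones(len(Q))]; c=np.linalg.lstsq(A,Q[:,2],rcond=None)[0]
    print(n,g.sum(),cv2.minAreaRect((Q[:,:2]*1000).astype(np.float32)),'plate z',np.median(Q[:,2]).round(4),'slope',c[:2].round(3))
E
python3 seat.py .6317 .184 0 0; python3 -c "
from h import *
plan(.467,.365,.23,20.5)
plan(.467,.365,.23,20.5,-1)"
```

```text
t: 16.0
position: [0.6327, 0.1831, 0.119]
orientation: [-158.0, 90.0, -0.0]
wrist_force: [-3.2, -0.1, 5.6]
opening: 0.0237
t: 16.88
position: [0.6353, 0.1836, 0.2429]
orientation: [-148.6, 89.4, 9.5]
wrist_force: [0.4, 1.2, -1.0]
opening: 0.045
scene 637 ((633.0147705078125, 186.34535217285156), (67.18928527832031, 152.97068786621094), 67.21987915039062) plate z 0.1013 slope [-0.012 -0.017]
side 837 ((632.5177612304688, 183.54913330078125), (74.0163803100586, 156.4691162109375), 68.42174530029297) plate z 0.1 slope [-0.005 -0.015]
wrist 8184 ((632.4281616210938, 184.165283203125), (70.00692749023438, 153.92681884765625), 67.9104232788086) plate z 0.1004 slope [ 0.001 -0.   ]
t 17.02 pos [0.6319 0.1829 0.2367] yaw 158.0 tilt 1.0 open 0.0451 F [0.1 0.6 0.5]
  ax -42.5 then tx 0.67 ty -22.83 tz 9.07 cm; q6 122 -> 101
t 17.02 pos [0.6319 0.1829 0.2367] yaw 158.0 tilt 1.0 open 0.0451 F [0.1 0.6 0.5]
  ax 137.5 then tx 0.67 ty 22.83 tz -9.07 cm; q6 122 -> 281
```

Long lid is seated: plate top at 100 mm, slope about 0, with 5.6 N of contact force before release. Now the wide lid.

```bash
python3 -m inch '[{"ax":-8.5,"ay":0,"az":0,"tx":0,"ty":0,"tz":0,"claw":5},{"ax":-8.5,"ay":0,"az":0,"tx":0,"ty":0,"tz":0,"claw":5},{"ax":-8.5,"ay":0,"az":0,"tx":0,"ty":0,"tz":0,"claw":5},{"ax":-8.5,"ay":0,"az":0,"tx":0,"ty":0,"tz":0,"claw":5},{"ax":-8.5,"ay":0,"az":0,"tx":0,"ty":0,"tz":0,"claw":5},{"ax":0,"ay":0,"az":0,"tx":0,"ty":-4.57,"tz":1.81,"claw":5},{"ax":0,"ay":0,"az":0,"tx":0,"ty":-4.57,"tz":1.81,"claw":5},{"ax":0,"ay":0,"az":0,"tx":0,"ty":-4.57,"tz":1.81,"claw":5},{"ax":0,"ay":0,"az":0,"tx":0,"ty":-4.57,"tz":1.81,"claw":5},{"ax":0,"ay":0,"az":0,"tx":0,"ty":-4.55,"tz":1.83,"claw":5},{"ax":0,"ay":0,"az":0,"tx":0,"ty":0,"tz":0,"claw":5},{"ax":0,"ay":0,"az":0,"tx":0,"ty":0,"tz":0,"claw":5}]'; python3 lid.py .467 .365; python3 -c "
from h import *
plan(.467,.365,.034,20.5)"
```

```text
t: 18.52
position: [0.4674, 0.3645, 0.2365]
orientation: [31.4, 89.8, -128.1]
wrist_force: [0.5, 0.4, -0.9]
opening: 0.0501
rib 1253 [466.9 364.8  69.5  23.5  20.1] z 0.0447
plate 6777 [467.3 365.3 118.9  87.7  20.3] z 0.0167
t 18.57 pos [0.4679 0.3642 0.2367] yaw -159.5 tilt 1.0 open 0.0503 F [ 0.7 -0.2 -0.1]
  ax -0.0 then tx 20.27 ty -0.11 tz 0.06 cm; q6 101 -> 101
```

```bash
python3 -m inch '[{"ax":0.3,"ay":0,"az":0,"tx":5.5,"ty":-0.1,"tz":0.05,"claw":5},{"ax":0,"ay":0,"az":0,"tx":5.5,"ty":0,"tz":0,"claw":5},{"ax":0,"ay":0,"az":0,"tx":4.5,"ty":0,"tz":0,"claw":5},{"ax":0,"ay":0,"az":0,"tx":2.5,"ty":0,"tz":0,"claw":5},{"ax":0,"ay":0,"az":0,"tx":1.5,"ty":0,"tz":0,"claw":5},{"ax":0,"ay":0,"az":0,"tx":0.7,"ty":0,"tz":0,"claw":5},{"ax":0,"ay":0,"az":0,"tx":0,"ty":0,"tz":0,"claw":5},{"ax":0,"ay":0,"az":0,"tx":0,"ty":0,"tz":0,"claw":1},{"ax":0,"ay":0,"az":0,"tx":0,"ty":0,"tz":0,"claw":1},{"ax":0,"ay":0,"az":0,"tx":0,"ty":0,"tz":0,"claw":1},{"ax":0,"ay":0,"az":0,"tx":0,"ty":0,"tz":0,"claw":1}]' 30; python3 -c "
from h import *
plan(.467,.365,.034,20.5)"
```

```text
t: 19.95
position: [0.4671, 0.3659, 0.0365]
orientation: [168.6, 89.9, 8.9]
wrist_force: [-1.0, -0.7, 3.5]
opening: 0.0239
t 19.95 pos [0.4671 0.3659 0.0365] yaw -159.8 tilt 1.0 open 0.0239 F [-1.  -0.7  3.5]
  ax -0.3 then tx 0.25 ty 0.08 tz 0.04 cm; q6 101 -> 101
```

```bash
python3 -m inch '[{"ax":0,"ay":0,"az":0,"tx":-1,"ty":0,"tz":0,"claw":1},{"ax":0,"ay":0,"az":0,"tx":-4,"ty":0,"tz":0,"claw":1},{"ax":0,"ay":0,"az":0,"tx":-5,"ty":0,"tz":0,"claw":1},{"ax":0,"ay":0,"az":0,"tx":-5,"ty":0,"tz":0,"claw":1},{"ax":6.8,"ay":0,"az":0,"tx":-4,"ty":0,"tz":0,"claw":1},{"ax":6.8,"ay":0,"az":0,"tx":-1,"ty":0,"tz":0,"claw":1},{"ax":6.6,"ay":0,"az":0,"tx":0,"ty":0,"tz":0,"claw":1},{"ax":0,"ay":0,"az":0,"tx":0,"ty":0,"tz":0,"claw":1}]'; python3 -m inch '[{"ax":0,"ay":0,"az":0,"tx":0,"ty":5,"tz":-1.46,"claw":1},{"ax":0,"ay":0,"az":0,"tx":0,"ty":5,"tz":-1.46,"claw":1},{"ax":0,"ay":0,"az":0,"tx":0,"ty":5,"tz":-1.46,"claw":1},{"ax":0,"ay":0,"az":0,"tx":0,"ty":5,"tz":-1.46,"claw":1},{"ax":0,"ay":0,"az":0,"tx":0,"ty":5,"tz":-1.46,"claw":1},{"ax":0,"ay":0,"az":0,"tx":0,"ty":5,"tz":-1.46,"claw":1}]'
python3 - <<'E'
from h import *
plan(.629,-.184,.236,180)
im,d,C=shot('wrist'); X=cloud('wrist',C,d); cv2.imwrite('pics/w5.png',im[:,:,::-1])
for n in ('scene','side','wrist'):
    im,d,C=shot(n); X=cloud(n,C,d)
    g=(d>0)&(X[...,2]>.0875)&(X[...,2]<.099)&(abs(X[...,0]-.63)<.1)&(abs(X[...,1]+.184)<.075)
    if g.sum()>50:
        Q=X[g]; lo,hi=np.percentile(Q[:,:2],[.5,99.5],axis=0); print(n,g.sum(),cv2.minAreaRect((Q[:,:2]*1000).astype(np.float32)),'pct centre',(lo+hi)/2,hi-lo)
E
```

```text
t: 20.95
position: [0.4665, 0.3658, 0.2363]
orientation: [-97.5, 90.0, 82.6]
wrist_force: [0.2, -0.7, -1.5]
opening: 0.0234
t: 21.7
position: [0.5546, 0.0643, 0.2358]
orientation: [-20.5, 90.0, 159.6]
wrist_force: [0.7, 0.4, -1.8]
opening: 0.0236
t 21.7 pos [0.5546 0.0643 0.2358] yaw -179.9 tilt 1.0 open 0.0236 F [ 0.7  0.4 -1.8]
  ax 0.1 then tx -0.02 ty 24.83 tz -7.44 cm; q6 89 -> 67
scene 237 ((628.8536987304688, -181.99844360351562), (89.4830551147461, 118.2532958984375), 88.69818115234375) pct centre [ 0.6291887  -0.18289464] [0.1186322  0.08761546]
side 144 ((642.7338256835938, -183.26939392089844), (96.1802978515625, 90.39359283447266), 87.26331329345703) pct centre [ 0.64203052 -0.18481541] [0.09246739 0.09103507]
wrist 1593 ((630.1454467773438, -163.06417846679688), (48.64476013183594, 116.4214859008789), 89.71038055419922) pct centre [ 0.63014322 -0.16116446] [0.11615402 0.04431995]
```

```bash
python3 -m inch '[{"ax":0,"ay":0,"az":0,"tx":0,"ty":5.2,"tz":-3,"claw":1},{"ax":0,"ay":0,"az":0,"tx":0,"ty":5.2,"tz":-3,"claw":1},{"ax":0,"ay":0,"az":0,"tx":0,"ty":0,"tz":0,"claw":1},{"ax":0,"ay":0,"az":0,"tx":0,"ty":0,"tz":0,"claw":1}]'
python3 - <<'E'
from h import *
im,d,C=shot('wrist'); X=cloud('wrist',C,d); I=im.astype(int)
g=(d>0)&(X[...,2]>.0875)&(X[...,2]<.099)&(abs(X[...,0]-.63)<.1)&(abs(X[...,1]+.184)<.075)
print(g.sum(),cv2.minAreaRect((X[g][:,:2]*1000).astype(np.float32)))
p=sense()['position']; l=(d>0)&(X[...,2]>.206)&(X[...,2]<.222)&(abs(X[...,0]-p[0])<.1)&(abs(X[...,1]-p[1])<.1)
print('lid',l.sum(),cv2.minAreaRect((X[l][:,:2]*1000).astype(np.float32)),np.median(X[l][:,2]))
plan(.63,-.183,.236,180)
cv2.imwrite('pics/w6.png',im[:,:,::-1])
E
```

```text
t: 22.4
position: [0.6139, -0.0365, 0.2355]
orientation: [-40.9, 89.9, 139.2]
wrist_force: [-0.7, 0.5, -1.7]
opening: 0.0237
2561 ((629.9719848632812, -182.67364501953125), (86.02757263183594, 116.32119750976562), 88.7789535522461)
lid 12176 ((621.7711181640625, -35.615230560302734), (102.23033905029297, 88.09954833984375), 0.03529087454080582) 0.215268683909518
t 22.45 pos [ 0.6138 -0.0361  0.2357] yaw -179.9 tilt 1.0 open 0.0238 F [ 0.2  0.3 -1.5]
  ax 0.1 then tx -0.03 ty 14.69 tz -1.62 cm; q6 80 -> 67
```

View pics/w6.png

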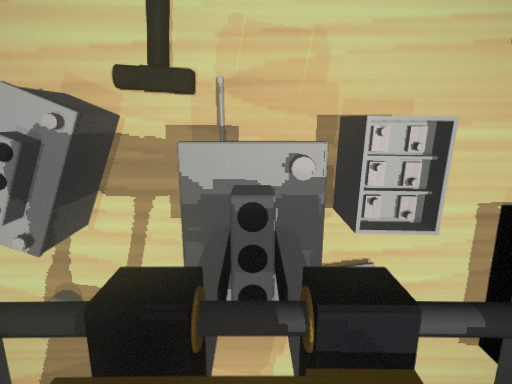

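The lid is in hand at (252,200) and the case mouth, clear, is at (405,175); its rim fit gives (0.630,-0.183), about -0.8°.

```bash
python3 -m inch '[{"ax":0,"ay":0,"az":0,"tx":0,"ty":4.9,"tz":-0.55,"claw":1},{"ax":0,"ay":0,"az":0,"tx":0,"ty":4.9,"tz":-0.56,"claw":1},{"ax":0.9,"ay":0,"az":0,"tx":0,"ty":4.9,"tz":-0.56,"claw":1},{"ax":0,"ay":0,"az":0,"tx":0,"ty":0,"tz":0,"claw":1},{"ax":0,"ay":0,"az":0,"tx":0,"ty":0,"tz":0,"claw":1}]'
python3 - <<'E'
from h import *
plan(.6305,-.183,.1205,179.2)
for n in ('scene','side','wrist'):
    im,d,C=shot(n); X=cloud(n,C,d); near=(d>0)&(abs(X[...,0]-.63)<.1)&(abs(X[...,1]+.184)<.075)
    for k,a,b in (('case',.0875,.099),('lid',.206,.222)):
        g=near&(X[...,2]>a)&(X[...,2]<b)
        if g.sum()>50:
            Q=X[g]; lo,hi=np.percentile(Q[:,:2],[.5,99.5],axis=0)
            print(n,k,g.sum(),np.round(sum(map(lambda q:list(np.atleast_1d(q)),cv2.minAreaRect((Q[:,:2]*1000).astype(np.float32))),[]),1),'pct',((lo+hi)/2).round(4),(hi-lo).round(4))
E
```

```text
t: 23.08
position: [0.631, -0.183, 0.2361]
orientation: [-74.9, 89.9, 104.3]
wrist_force: [-0.7, 0.0, -1.7]
opening: 0.0236
t 23.07 pos [ 0.631  -0.183   0.2361] yaw 179.2 tilt 1.0 open 0.0236 F [-0.7  0.  -1.7]
  ax 0.0 then tx 11.56 ty -0.00 tz 0.05 cm; q6 69 -> 69
scene case 240 [ 629.2 -182.6   90.3  119.6   89.3] pct [ 0.6287 -0.1833] [0.1188 0.0894]
scene lid 421 [ 630.8 -181.4   90.7  121.3   88.9] pct [ 0.6316 -0.1802] [0.1196 0.087 ]
side case 231 [ 629.7 -183.2   93.5  116.5   89.4] pct [ 0.6296 -0.1825] [0.116  0.0915]
side lid 428 [ 629.6 -182.7   96.   120.2   89.8] pct [ 0.6295 -0.1799] [0.1199 0.0895]
wrist case 449 [ 685.4 -183.7   82.9    5.    89.1] pct [ 0.6855 -0.1838] [0.0058 0.0825]
wrist lid 12140 [ 639.  -182.1   88.3  102.3   89.1] pct [ 0.6413 -0.1823] [0.0977 0.0869]
```

```bash
python3 -m inch '[{"ax":0,"ay":0,"az":0,"tx":3,"ty":0.12,"tz":0.05,"claw":1},{"ax":0,"ay":0,"az":0,"tx":3,"ty":0,"tz":0,"claw":1},{"ax":0,"ay":0,"az":0,"tx":2,"ty":0,"tz":0,"claw":1},{"ax":0,"ay":0,"az":0,"tx":1,"ty":0,"tz":0,"claw":1},{"ax":0,"ay":0,"az":0,"tx":0.7,"ty":0,"tz":0,"claw":1},{"ax":0,"ay":0,"az":0,"tx":0.5,"ty":0,"tz":0,"claw":1},{"ax":0,"ay":0,"az":0,"tx":0.4,"ty":0,"tz":0,"claw":1},{"ax":0,"ay":0,"az":0,"tx":0.3,"ty":0,"tz":0,"claw":1},{"ax":0,"ay":0,"az":0,"tx":0,"ty":0,"tz":0,"claw":1}]'; python3 -m inch '[{"ax":0,"ay":0,"az":0,"tx":0.2,"ty":0,"tz":0,"claw":1},{"ax":0,"ay":0,"az":0,"tx":0.2,"ty":0,"tz":0,"claw":1},{"ax":0,"ay":0,"az":0,"tx":0,"ty":0,"tz":0,"claw":1},{"ax":0,"ay":0,"az":0,"tx":0,"ty":0,"tz":0,"claw":1}]';python3 -c "
from h import *
plan(.630,-.184,.1205,179.2)"
```

```text
t: 24.35
position: [0.6308, -0.1863, 0.1269]
orientation: [13.5, 90.0, -167.4]
wrist_force: [0.8, 0.4, -1.7]
opening: 0.024
t: 24.85
position: [0.6309, -0.1863, 0.123]
orientation: [121.4, 90.0, -59.4]
wrist_force: [-0.2, 0.3, -1.2]
opening: 0.0239
t 24.85 pos [ 0.6309 -0.1863  0.123 ] yaw 179.1 tilt 1.0 open 0.0239 F [-0.2  0.3 -1.2]
  ax -0.1 then tx 0.25 ty -0.23 tz 0.09 cm; q6 68 -> 68
```

```bash
python3 -m inch '[{"ax":0,"ay":0,"az":0,"tx":0,"ty":-0.18,"tz":0.05,"claw":1},{"ax":0,"ay":0,"az":0,"tx":0.15,"ty":0,"tz":0,"claw":1},{"ax":0,"ay":0,"az":0,"tx":0.1,"ty":0,"tz":0,"claw":1},{"ax":0,"ay":0,"az":0,"tx":0.1,"ty":0,"tz":0,"claw":1},{"ax":0,"ay":0,"az":0,"tx":0,"ty":0,"tz":0,"claw":1},{"ax":0,"ay":0,"az":0,"tx":0,"ty":0,"tz":0,"claw":1}]';python3 -c "
from h import *
plan(.630,-.184,.1205,179.2)"
```

```text
t: 25.6
position: [0.6303, -0.1844, 0.1205]
orientation: [156.7, 90.0, -24.1]
wrist_force: [-2.5, 1.0, 5.1]
opening: 0.0241
t 25.6 pos [ 0.6303 -0.1844  0.1205] yaw 179.1 tilt 1.0 open 0.0241 F [-2.5  1.   5.1]
  ax -0.1 then tx 0.00 ty -0.04 tz 0.03 cm; q6 69 -> 68
```

Contact at the expected seat height (TCP 0.1205, 5 N). I'll release, rise and check everything.

```bash
python3 -m inch '[{"ax":0,"ay":0,"az":0,"tx":0,"ty":0,"tz":0,"claw":4.5},{"ax":0,"ay":0,"az":0,"tx":0,"ty":0,"tz":0,"claw":4.5},{"ax":0,"ay":0,"az":0,"tx":0,"ty":0,"tz":0,"claw":4.5},{"ax":0,"ay":0,"az":0,"tx":-2,"ty":0,"tz":0,"claw":4.5},{"ax":0,"ay":0,"az":0,"tx":-5,"ty":0,"tz":0,"claw":4.5},{"ax":0,"ay":0,"az":0,"tx":-5,"ty":0,"tz":0,"claw":4.5},{"ax":0,"ay":0,"az":0,"tx":0,"ty":0,"tz":0,"claw":4.5},{"ax":0,"ay":0,"az":0,"tx":0,"ty":0,"tz":0,"claw":4.5}]'; echo wide; python3 seat.py .63 -.184 0 0; echo long; python3 seat.py .6317 .184 0 0
python3 - <<'E'
from h import *
im,d,C=shot('side'); a=im[:,:,::-1]; im,d,C=shot('scene'); cv2.imwrite('pics/end.png',np.hstack([cv2.resize(im[130:290,130:400,::-1],(400,237)),cv2.resize(a[120:359,80:320],(237,237))]))
X=cloud('scene',C,d); print('sq',X[183,253].round(3),'jar',X[222,340].round(3))
m=(im[...,0].astype(int)-im[...,2]>35)&(d>0)&(abs(X[...,0]-.473)<.09)&(abs(X[...,1]+.436)<.07)&(X[...,2]<.09)
print('offcut',m.sum(),np.median(X[m],0).round(3)); plan(0.63,-.184,.24,180)
E
```

```text
t: 26.6
position: [0.6299, -0.1843, 0.2387]
orientation: [-15.0, 89.9, 164.1]
wrist_force: [-0.2, -0.2, 0.6]
opening: 0.045
wide
scene 366 ((629.8670654296875, -182.35411071777344), (88.90763092041016, 119.4701156616211), 87.8236083984375) plate z 0.1017 slope [-0.007 -0.01 ]
side 405 ((628.68603515625, -179.00494384765625), (120.6436538696289, 88.30350494384766), 1.3441275358200073) plate z 0.1003 slope [-0.001 -0.011]
wrist 7949 ((629.6680297851562, -183.64395141601562), (87.9834213256836, 119.48800659179688), 89.0741195678711) plate z 0.1004 slope [-0.    -0.001]
long
scene 647 ((632.0786743164062, 184.53518676757812), (71.63044738769531, 153.7594757080078), 67.90221405029297) plate z 0.1013 slope [-0.007 -0.013]
side 834 ((632.5128784179688, 185.74777221679688), (73.81697845458984, 156.23574829101562), 69.9703369140625) plate z 0.0999 slope [-0.004 -0.008]
sq [ 0.45  -0.136  0.021] jar [0.447 0.23  0.056]
offcut 0 [nan nan nan]
t 27.0 pos [ 0.6301 -0.1844  0.2387] yaw 179.1 tilt 1.0 open 0.0446 F [-0.3 -0.4  0.2]
  ax -0.9 then tx -0.13 ty -0.04 tz 0.01 cm; q6 69 -> 68
  return _methods._mean(a, axis=axis, dtype=dtype,
  ret = um.true_divide(
```

View pics/end.png

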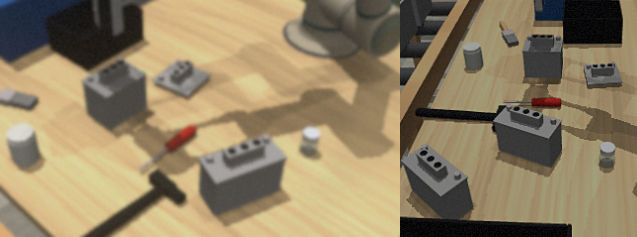

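Both lids sit level with plate tops at 100 mm; the screwdriver, jar and square lid haven't moved. The scene camera couldn't see the offcut because the bin and gripper hide it, so I'll look once from the wrist over the bin.

```bash
python3 -m inch '[{"ax":0,"ay":0,"az":0,"tx":-1,"ty":5,"tz":3,"claw":4.5},{"ax":0,"ay":0,"az":0,"tx":-1,"ty":5,"tz":3,"claw":4.5},{"ax":0,"ay":0,"az":0,"tx":0,"ty":5,"tz":3,"claw":4.5},{"ax":0,"ay":0,"az":0,"tx":0,"ty":5,"tz":3,"claw":4.5},{"ax":0,"ay":0,"az":0,"tx":0,"ty":3,"tz":3,"claw":4.5},{"ax":0,"ay":0,"az":0,"tx":0,"ty":0,"tz":0,"claw":4.5},{"ax":0,"ay":0,"az":0,"tx":0,"ty":0,"tz":0,"claw":4.5}]'
python3 - <<'E'
from h import *
im,d,C=shot('wrist'); X=cloud('wrist',C,d); h=cv2.cvtColor(im,cv2.COLOR_RGB2HSV)
m=(h[...,1]>80)&(im[...,0]>60)&(d>0)&(abs(X[...,0]-.473)<.1)&(abs(X[...,1]+.436)<.075)&(X[...,2]>.02)&(X[...,2]<.09)
m=cv2.morphologyEx(m.astype(np.uint8),cv2.MORPH_OPEN,np.ones((5,5)))>0
print(m.sum(),cv2.minAreaRect((X[m][:,:2]*1000).astype(np.float32)),np.percentile(X[m][:,2],[1,50,99]))
E
```

```text
t: 27.88
position: [0.4772, -0.4117, 0.2594]
orientation: [-128.0, 89.9, 51.2]
wrist_force: [1.0, -0.4, 0.1]
opening: 0.0451
2044 ((487.3245849609375, -415.1394958496094), (33.94358444213867, 94.77330017089844), 88.05628204345703) [0.0293209  0.03138403 0.03325947]
```

```bash
python3 -c "
from plant import workorder
print(workorder.job_done())"
```

```text
the job is handed in; nothing more can be done
None
```

I put the offcut in the black scrap bin, closed both cases with their own lids, and handed the job in at about 28 s of the 67 s allowed. No verdict is reported back.

**Offcut:** the last wrist view shows it lying flat in the bin. Its high part measures 95 x 34 mm with the top at 31 mm, well under the 80 mm limit.

**Lids:** both were lowered slowly until contact (about 5 N) and then released. Both plate tops read about 100 mm, which is the seated height. By the wrist camera, both lids are within about 1–2 mm and 1° of the rims measured earlier, with slope about 0.

**Left alone:** the final pictures show the square lid, the screwdriver and the jar where they started.

**Checks that disagreed:**
- **Level:** the scene and side cameras gave slightly different heights (100–102 mm) and slopes of up to 0.013. They have fewer points than the wrist camera.
- **Wide lid position:** the side camera put it about 4 mm off in y, but the other two cameras agreed to within about 1 mm.
- **Offcut from the scene camera:** that camera found no offcut, because the bin wall and gripper hid it. I checked it with the wrist camera instead.

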